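# Secure a jar in the ratchet jar clamp

### The job

Stand the round jar with the black lid in the jar clamp, pushed right back into the V-block, and let go of it. Then turn the red knob clockwise, click by click, until the rubber foot holds the jar firmly: let the pawl catch at the second click after the foot starts to press on the jar, take your hand off the knob and leave it there; wound much tighter, the glass would crack. Leave everything else on the worktop where it stands.

Things in the scene. Friction and masses are not known exactly. Their poses are not given: they have to be found in the camera images.
- jar: round glass jar, black screw lid, 60 mm in diameter, 85 mm high, about 0.2 kg; straight-sided from its foot to 65 mm up, lid slightly narrower. Origin: centre of its underside, z up. Starts upright on the worktop left or right of the clamp; hold it across the glass, 62 mm above its underside.
- jar_clamp: jar clamp fixed to the worktop, grey base plate 112 mm in x, -153 to 143 mm in y, whose top, the jar's floor, is 12 mm above the worktop. Origin on the worktop; y runs along the clamp: red knob at y = -105 mm, sliding carriage with sprung grey jaw (62 mm high) and rubber foot from y = -55 to 16 mm, jar's place at 60 mm, V-block beyond. The foot moves in +y to press the jar.
- v_block: V-shaped rubber-faced stop at the clamp's +y end, 38 mm above the clamp's floor, open towards the foot; its two faces, 45 degrees to the clamp's y, both touch the seated jar. Origin and axes as jar_clamp. It takes up the foot's push.
- seat (a point): where the centre of the jar's underside is when the jar is fully seated: on the clamp's floor, 12 mm above the worktop, x = 0, y = 60 mm of the clamp; axes as the clamp's (+y into the V-block)
- knob_grip (a point): point on the red knob's vertical axis, 72 mm above the worktop. Its wing is a bar 60 mm long, 13.6 mm thick, 52 to 84 mm above the worktop; 8 mm below it spreads the 60 mm ratchet wheel. The point turns with the knob: x along the bar (along the clamp's x at the start), z up. Nothing else nearby is higher than 62 mm, but the seated jar, 165 mm off, is 97 mm high.
- ratchet (a point): centre of the 20-tooth wheel under the knob, 40 mm up, axes as the clamp's; brass pawl on its -x side. Clockwise from above tightens; the pawl drops every 0.314 rad, counted from the knob's angle at the start, and blocks turning back. Turn 0.1 rad past a drop: it has surely caught, and a loaded wheel, let go, settles back on that tooth. Friction takes about 0.03 N m.
- foot_track (a point): point on the clamp at x = 0, y = 0, 42 mm up, the height of the foot's 30 mm disc. A click moves jaw and foot 5.65 mm (18 mm per rad). The foot is screwed out by an unknown 0 to 20 mm, so it first meets the seated jar 2.5 to 6.1 clicks after the start: feel for it. From there the jaw's springs (1.25 N/mm) add 7 N of push and 0.127 N m of knob torque per click.
- honey_jar: bystander: honey jar with a red lid, 58 x 62 x 86 mm; origin under its centre; leave alone
- mug: bystander: striped mug, 82 x 113 x 97 mm; origin under its centre; leave alone
- pepper_mill: bystander: dark wooden pepper mill, 58 x 180 mm; origin under its centre; leave alone
- salt_shaker: bystander: glass salt shaker, 44 x 90 mm; origin under its centre; leave alone
- lemon: bystander: lemon, 71 x 53 x 51 mm; origin under its centre; leave alone

How it is judged:
By the outcome, as a careful person would: the job done as asked, in the order asked, and still so for the second after the job is handed in, with the robot touching nothing.
It also fails if it takes over 72 s, if anything falls off the work surface, if the arm or the gripper's body presses on something with over 40 N, if the wrist force passes 120 N, or if a joint passes its speed limit or range.

### The arm

A 6-joint arm with a two-finger parallel gripper is mounted at the origin on a cart in front of the work surface, level with it; the furniture and walls round the work are solid. World frame = base frame: x ahead of the robot, y to its left, z up, the work surface at z = 0. Lengths are in m, angles in rad, forces in N, time in s.
With the tool pointing down it reaches from about 0.375 to 0.9 m from the base axis. Payload 3.1 kg.
Tool frame: the origin (TCP) lies between the finger pads; the fingertips stand manip.finger_overhang ahead of it and the grasp point (between the pads) lies 5 mm behind it (manip.finger_overhang is the distance from the TCP to the fingertips, in m); z points along the fingers, y is the line along which they close (so a half turn about z gives the same grasp; the last joint's range is limited). The gripper opens to 85 mm and grips with 20 to 120 N. Pads are 22 mm wide; open, the fingers measure 114 mm over their backs; the gripper's body (76 mm by 85 mm) begins 54 mm behind the grasp point. The pads swing forward as they close: fully open they stand 13 mm farther back than shut.
Start: joints at [-1.456, 0.527, 1.433, -0, 1.181, -0.178], TCP at [0.181, -0.598, 0.245] pointing down, gripper open.
Joint ranges: [-3.08, 3.08], [-0.75, 2.2], [0.22, 2.44], [-1.43, 4.57], [0, 2.65], [-2.85, 2.85]. Speed limits (rad/s): [2.79, 2.79, 3.14, 3.14, 3.14, 3.14].

### API

Orientations are given as a unit quaternion [x, y, z, w].
In Python, from station import manip gives the robot as it stands.
- The arm moves only by the tool drive_tool, never from a script. Its argument "plan" is a list of rows, each a list of 7 numbers: the shift along the tool's x, y, z in m, then the turn, a rotation vector about the tool's x, y, z in degrees, then the opening, from -1 (shut) to 1 (fully open). In form: [[x, y, z, wx, wy, wz, gripper], ...]. A call has 1 to 10 rows; each row shifts and turns the commanded pose from where the row before left it, along the tool's axes as they then stand; what a row does not reach is not made up. A row lasts 1/10 s, in which the tool goes at most 50 mm and 8.59 degrees, less where a joint would pass 70% of its speed; a pose out of reach is approached as far as the arm can. A call is refused whole if a number of a shift passes 0.05 or a number of a turn 8.59, either way. A call with a gripper value outside its range is refused whole. The fingers move at their own pace and stop on an object; "newtons" is the grip in N (left out, the last holds). Time passes only in rows, so rows that do not move let the fingers close. It gives the time, the measured TCP pose, the force, the opening and the grip force at its end, in the units of the state.
- manip.sense(): the state, without advancing time (a new reading comes with each control period).
- manip.snapshot(name): name is "side" or "top"; returns a dict with "image" (420x560x3 uint8, red, green, blue), "z_map" (420x560 float32, m along the optical axis (not along the pixel's ray), 0 where there is no reading), "fov_y" (degrees; the focal length in pixels is half the picture's height over the tangent of half this angle, whatever the lens; pixels are square), "cx", "cy" (the principal point, pixels), "k1" (the pictures are not rectified: a ray, as slopes to the right and down, at radius r is drawn at 1 + k1 r^2 times it, then the intrinsics apply), "extrinsics" (4x4, takes a point from camera to world coordinates). Camera axes: x right, y up, looking along -z (the intrinsics and any distortion apply to the point x, -y, -z); pixel columns grow to the right and rows downward; lengths in m; the calibration is good to about 2 mm. A picture is of the moment at which its call begins.
- manip.sign_off(): hands the job in; it is judged then, once.
The state is a dict: "t": time; "q": joint angles; "qd": joint speeds; "tau": joint torques, N m; "tcp_pos": TCP position; "tool_rot": TCP orientation; "force": force on the tool from outside, world axes, zero at the start; "ft_torque": the same for the moment, N m; "finger_gap": opening from 0.0 (shut) to 1.0 (fully open); "gripper_force": force on a finger pad.
Only numpy, scipy, OpenCV 4.12 (cv2) and the standard library are available. Lean on these libraries where they do the work, as an engineer would, in place of code of your own. Each camera call takes 0.05 s, during which the arm holds its last target. There are 200 camera calls.

## Working session

There is one attempt and no reset: what is moved stays moved. The work goes in short steps, Python scripts to look and compute and a tool call to move; the robot and the scene stay as the last step left them, time stands still between calls to the robot, and variables do not carry over. Pictures are saved under pics/ and viewed, at most 10 in all, crops included, and the job is handed in when it is done.

Besides the shell and the picture viewer there is one more tool, called as a command line: name --pt "numbers of a row" for each row, then --argument value for the rest. drive_tool: Moves the arm, as the interface text tells. Its arguments: {"type":"object","properties":{"plan":{"type":"array"},"newtons":{"type":"number"}},"required":["plan"]}

```bash
ls; mkdir -p pics; cat > h.py <<'E'
import numpy as np, cv2
from station import manip
def snap(name, save=None):
    s=manip.snapshot(name)
    if save: cv2.imwrite(save, s["image"][:,:,::-1])
    return s
def ray(s,u,v):
    H=s["image"].shape[0]; f=H/2/np.tan(np.radians(s["fov_y"])/2)
    d=np.stack([(np.asarray(u,float)-s["cx"])/f,(np.asarray(v,float)-s["cy"])/f],-1)
    x=d.copy()
    for _ in range(20): x=d/(1+s["k1"]*(x**2).sum(-1,keepdims=True))
    return x
def pts(s,u,v,z=None,depth=None):
    x=ray(s,u,v); E=np.array(s["extrinsics"])
    c=np.stack([x[...,0],-x[...,1],-np.ones(x.shape[:-1])],-1)
    w=c@E[:3,:3].T; o=E[:3,3]
    t=(z-o[2])/w[...,2] if depth is None else depth
    return o+w*np.asarray(t)[...,None]
def cloud(s):
    v,u=np.mgrid[:s["image"].shape[0],:s["image"].shape[1]]
    return pts(s,u,v,depth=s["z_map"])
E
python3 - <<'E'
from h import *
for n in("side","top"):
    s=snap(n,f"pics/{n}0.png"); print(n,s["fov_y"],s["cx"],s["cy"],s["k1"],np.round(s["extrinsics"],3).tolist())
print(manip.finger_overhang,manip.sense())
E
```

```text
pics
side 49.7495639936305 282.2327798189525 204.25906090949204 -0.03284710884593186 [[-0.938, 0.212, -0.274, 0.308], [-0.346, -0.599, 0.722, 0.812], [-0.011, 0.772, 0.635, 0.799], [0.0, 0.0, 0.0, 1.0]]
top 42.21436756157703 278.4338057379524 214.5683042722768 0.025099441593379977 [[0.009, 0.977, -0.215, 0.276], [-1.0, 0.01, 0.002, 0.008], [0.004, 0.215, 0.977, 1.728], [0.0, 0.0, 0.0, 1.0]]
0.014 {'t': 0.1, 'q': array([-1.45551221e+00,  5.28395735e-01,  1.43375527e+00,  9.62116627e-06,
        1.18140235e+00, -1.78540905e-01]), 'qd': array([-0.00028309, -0.00319575, -0.00246563, -0.00141595, -0.00012711,
        0.00087448]), 'tau': array([ 3.90142286e-04, -4.43304813e+01, -1.78586447e+01, -2.60520328e-04,
        3.87824679e-03, -5.88476734e-08]), 'tcp_pos': array([ 0.18094492, -0.59760031,  0.24442361]), 'tool_rot': array([ 9.89227546e-01,  1.46382723e-01,  3.54482312e-05, -9.79720949e-04]), 'force': array([ 0.00376961,  0.19529532, -0.23836083]), 'ft_torque': array([0.03531287, 0.00383625, 0.0103693 ]), 'gripper_force': 0.0, 'finger_gap': 1.0025176794456978}
```

View pics/top0.png

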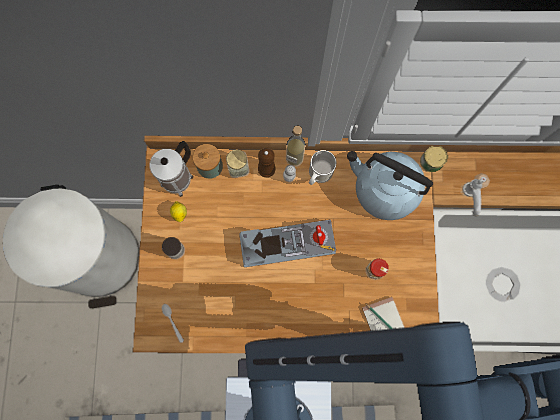

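View pics/side0.png

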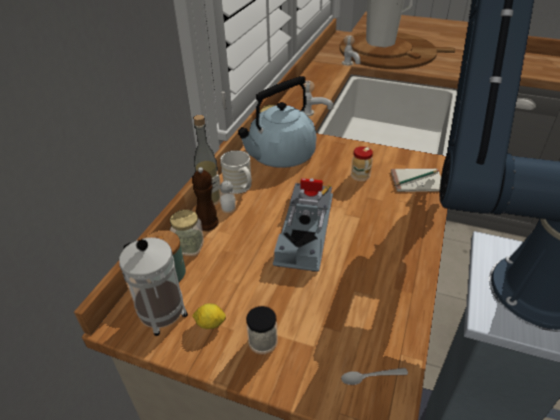

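The top view shows the jar (black lid) at about (173,247), the clamp from (240,245) to (335,235) with its red knob at (319,235), and the V-block at the left, which is world +y. In the side view the jar is at (262,330) and the clamp at (305,228).

```bash
python3 - <<'E'
from h import *
t=snap("top"); s=snap("side")
def comp(m,near):
    n,l,st,c=cv2.connectedComponentsWithStats(m.astype(np.uint8))
    i=1+np.argmin(np.hypot(*(c[1:]-near).T)+1000*(st[1:,4]<20)); return l==i,st[i],c[i]
for n,S,jr,kn in(("top",t,(173,247),(319,235)),("side",s,(262,320),(311,187))):
    im=S["image"].astype(int); hsv=cv2.cvtColor(S["image"],cv2.COLOR_RGB2HSV)
    C=cloud(S)
    m=(im.max(2)<60)
    mm,st,c=comp(m,jr); P=C[mm]; ok=P[:,2]>.078; print(n,"lid",st,c,"ray",pts(S,*c,z=.085).round(4),"cloud med z",np.median(P[:,2]).round(4), P[ok].mean(0).round(4),P[ok].min(0).round(4),P[ok].max(0).round(4))
    r=(im[...,0]>120)&(im[...,1]<70)&(im[...,2]<70)
    mm,st,c=comp(r,kn); P=C[mm];ok=P[:,2]>.079;print("knob",st,c,pts(S,*c,z=.084).round(4),P[ok].mean(0).round(4),P[ok].min(0),P[ok].max(0),ok.sum())
    q=cv2.minAreaRect(P[ok][:,:2].astype(np.float32)*1000) ;print("bar rect mm",q)
    # clamp
    sel=(C[...,2]>.007)&(C[...,2]<.018)&(hsv[...,1]<90)&(np.abs(C[...,0]-.42)<.2)&(np.abs(C[...,1]+.0)<.25)
    k,st,c=comp(sel,(288,243) if n=="top" else (305,228))
    sel=cv2.morphologyEx(sel.astype(np.uint8),cv2.MORPH_OPEN,np.ones((2,2)))>0
    P=C[sel];print("plate n",len(P),P[:,2].mean(),cv2.minAreaRect(P[:,:2].astype(np.float32)*1000))
    table=C[(np.abs(C[...,2])<.02)&(hsv[...,1]>100)];print("table z",np.median(table[:,2]))
    g=(hsv[...,1]<80)&(np.abs(C[...,0]-.42)<.2)&(np.abs(C[...,1])<.25)&(C[...,2]>.006)
    cv2.imwrite(f"pics/m_{n}.png",g*255)
    x0,y0=(220,200) if n=="top" else (250,150)
    cv2.imwrite(f"pics/crop_{n}.png",cv2.resize(S["image"][y0:y0+ (80 if n=="top" else 130),x0:x0+(130 if n=="top" else 110),::-1],None,fx=6 if n=="top" else 4.5,fy=6 if n=="top" else 4.5,interpolation=cv2.INTER_CUBIC))
E
```

```text
top lid [162 238  18  17 229] [170.48908297 245.95633188] ray [0.5365 0.3331 0.085 ] cloud med z 0.0845 [0.5344 0.3304 0.1   ] [0.2758 0.0081 0.0781] [0.5623 0.3597 1.7277]
knob [317 225   8  20  73] [320.56164384 235.17808219] [ 0.5744 -0.1248  0.084 ] [ 0.5745 -0.1223  0.0842] [ 0.54900396 -0.12947523  0.0792141 ] [ 0.60609403 -0.11381058  0.09420751] 41
bar rect mm ((577.6947021484375, -122.12310028076172), (56.58697509765625, 11.55801773071289), 10.111563682556152)
plate n 609 0.013217836351124796 ((555.4859619140625, 0.8073501586914062), (110.2369613647461, 240.49734497070312), 9.583730697631836)
table z -0.0005290457069720977
side lid [247 307  29  26 610] [260.89016393 319.37377049] ray [0.5354 0.3369 0.085 ] cloud med z 0.0844 [0.5359 0.3355 0.0844] [0.5096 0.306  0.0781] [0.5646 0.3608 0.0889]
knob [312 179  11   4  29] [317.44827586 180.86206897] [ 0.5625 -0.1234  0.084 ] [ 0.5624 -0.1244  0.0829] [ 0.55040044 -0.13246145  0.08079678] [ 0.5766436  -0.12036047  0.08533684] 27
bar rect mm ((563.8145141601562, -123.82334899902344), (26.54109001159668, 11.447967529296875), 17.34450340270996)
plate n 1141 0.014800136510598501 ((481.4945373535156, 326.62835693359375), (126.69993591308594, 1022.9764404296875), 12.598431587219238)
table z 0.000382695861833926[ WARN:0@11.353] global loadsave.cpp:1063 imwrite_ Unsupported depth image for selected encoder is fallbacked to CV_8U.
```

View pics/crop_top.png

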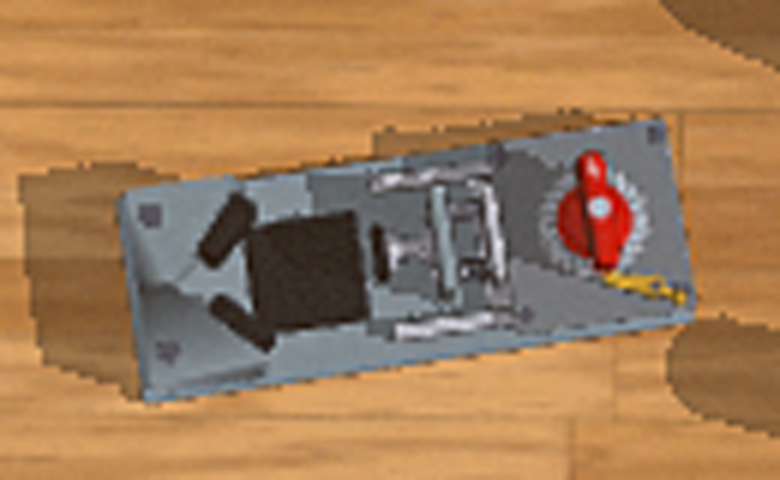

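View pics/crop_side.png

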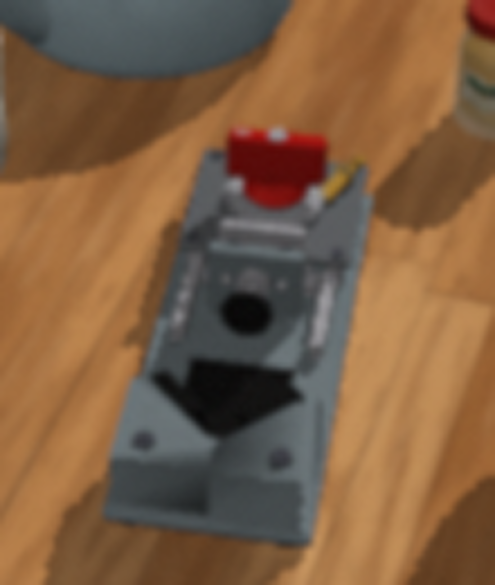

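The crops show the plate corners in the top view at about (240,232), (330,220), (335,254) and (244,267). The pawl is brass on the near (-x) side, the V-block opens toward the knob, and the foot is a black disc. The angle is about +8 to 10°. I'll refine it with edges and the depth cloud.

```bash
python3 - <<'E'
from h import *
t=snap("top"); s=snap("side")
q=lambda S,u,v,z:pts(S,u,v,z=z).round(4)
for u,v in((122,192),(660,118),(692,322),(147,402),(147,390),(692,312)): print("top corner",q(t,u/6+220-.42,v/6+200-.42,.012))
print("knob hub top",q(t,599/6+219.6,207/6+199.6,.084))
allP={}
for n,S in(("top",t),("side",s)):
    C=cloud(S); hsv=cv2.cvtColor(S["image"],cv2.COLOR_RGB2HSV); im=S["image"].astype(int)
    r=(im[...,0]>90)&(im[...,0]>2.2*im[...,1])&(im[...,0]>2.2*im[...,2])&(C[...,2]>.07)&(C[...,2]<.095)&(np.abs(C[...,1]+.12)<.05)
    P=C[r]; print(n,"red",len(P),P.mean(0).round(4),cv2.minAreaRect((P[:,:2]*1000).astype(np.float32)))
    g=(C[...,2]>.008)&(C[...,2]<.017)&(np.abs(C[...,0]-.55)<.1)&(np.abs(C[...,1])<.2)
    g=cv2.morphologyEx(g.astype(np.uint8),cv2.MORPH_OPEN,np.ones((3,3)))>0
    P=C[g]; print("plate",len(P),P.min(0).round(3),P.max(0).round(3),cv2.minAreaRect((P[:,:2]*1000).astype(np.float32)))
    allP[n]=C.reshape(-1,3)
    b=(C[...,2]>.044)&(C[...,2]<.056)&(np.abs(C[...,0]-.54)<.08)&(C[...,1]>.06)&(C[...,1]<.2)
    P=C[b]; print("vblock top",len(P),P.mean(0).round(3),cv2.minAreaRect((P[:,:2]*1000).astype(np.float32)))
    d=(im.max(2)<50)&(C[...,2]>.076)&(C[...,2]<.1)&(np.abs(C[...,0]-.53)<.06)&(np.abs(C[...,1]-.33)<.06)
    P=C[d]; print("lid",len(P),cv2.minEnclosingCircle((P[:,:2]*1000).astype(np.float32)),cv2.minAreaRect((P[:,:2]*1000).astype(np.float32)))
E
```

```text
top corner [0.5967 0.1279 0.012 ]
top corner [ 0.64   -0.1601  0.012 ]
top corner [ 0.5296 -0.1758  0.012 ]
top corner [0.4843 0.1119 0.012 ]
top corner [0.4907 0.1121 0.012 ]
top corner [ 0.535  -0.1759  0.012 ]
knob hub top [ 0.5778 -0.1214  0.084 ]
top red 63 [ 0.5747 -0.122   0.0819] ((577.284912109375, -121.97105407714844), (58.94112014770508, 12.866230010986328), 7.661760330200195)
plate 236 [ 0.5   -0.081  0.008] [0.603 0.075 0.017] ((552.361572265625, -1.3254852294921875), (103.05916595458984, 154.21466064453125), 4.925074100494385)
vblock top 393 [0.545 0.091 0.049] ((544.7021484375, 85.43991088867188), (104.77503204345703, 61.45643615722656), 9.010608673095703)
lid 28 ((535.3425903320312, 332.36419677734375), 27.443239212036133) ((537.0848388671875, 335.3384704589844), (46.513465881347656, 52.49846649169922), 70.66510009765625)
side red 102 [ 0.5777 -0.1183  0.0803] ((577.8289184570312, -119.32142639160156), (57.051185607910156, 15.842185974121094), 10.348206520080566)
plate 1020 [ 0.485 -0.105  0.008] [0.627 0.131 0.017] ((556.5216064453125, 14.094619750976562), (112.10316467285156, 223.3650665283203), 9.319708824157715)
vblock top 694 [0.545 0.092 0.048] ((544.7755737304688, 87.27470397949219), (104.92724609375, 64.21356201171875), 7.080682754516602)
lid 582 ((536.539794921875, 333.2045593261719), 28.45835304260254) ((537.3876342773438, 333.4550476074219), (53.226505279541016, 56.189109802246094), 29.949066162109375)
```

```bash
cat > plan.py <<'E'
from h import *
def cur():
    s=manip.sense(); q=s["tool_rot"]; return np.array(s["tcp_pos"]),np.degrees(2*np.arctan2(q[1],q[0]))-90
def plan(segs,p=None,phi=None):
    p0,f0=cur(); p=p0 if p is None else np.array(p,float); phi=f0 if phi is None else phi
    R=[]
    for tgt,f,n,g in segs:
        tgt=np.array(tgt,float); df=((f-phi+180)%360-180)
        P0,F0=p.copy(),phi
        for i in range(1,n+1):
            d=P0+(tgt-P0)*i/n-p
            a=np.radians(phi); y=np.array([np.cos(a),np.sin(a)]); x=np.array([-y[1],y[0]])
            w=round(-(F0+df*i/n-phi),2)
            r=[round(d[:2]@x,4),round(d[:2]@y,4),round(-d[2],4),0,0,w,g]
            R.append(r)
            p=p+np.r_[r[0]*x+r[1]*y,-r[2]]; phi-=w
    for i in range(0,len(R),10): print(str(R[i:i+10]).replace(" ",""))
    print("end",p.round(4),round(phi,2))
def st():
    s=manip.sense(); p,f=cur(); q=s["tool_rot"]
    print("t",round(s["t"],2),"tcp",p.round(4),"phi",round(f,2),"F",s["force"].round(2),"M",s["ft_torque"].round(3),"gap",round(s["finger_gap"],3),"gf",round(s["gripper_force"],1),"q",s["q"].round(2))
E
python3 -c "
from plan import *
plan([([.40,-.30,.245],-45,8,1),([.48,.05,.245],-15,8,1),([.537,.3335,.20],8.6,7,1),([.537,.3335,.057],8.6,7,1)])"
```

```text
[[np.float64(0.037),np.float64(-0.0277),np.float64(-0.0),0,0,np.float64(-3.52),1],[np.float64(0.0386),np.float64(-0.0254),np.float64(-0.0),0,0,np.float64(-3.52),1],[np.float64(0.0401),np.float64(-0.023),np.float64(-0.0),0,0,np.float64(-3.52),1],[np.float64(0.0415),np.float64(-0.0205),np.float64(-0.0),0,0,np.float64(-3.52),1],[np.float64(0.0426),np.float64(-0.0179),np.float64(-0.0),0,0,np.float64(-3.53),1],[np.float64(0.0436),np.float64(-0.0152),np.float64(-0.0),0,0,np.float64(-3.52),1],[np.float64(0.0445),np.float64(-0.0125),np.float64(-0.0),0,0,np.float64(-3.52),1],[np.float64(0.0452),np.float64(-0.0098),np.float64(-0.0),0,0,np.float64(-3.52),1],[np.float64(0.038),np.float64(-0.0239),np.float64(-0.0),0,0,np.float64(-3.75),1],[np.float64(0.0395),np.float64(-0.0213),np.float64(-0.0),0,0,np.float64(-3.75),1]]
[[np.float64(0.0408),np.float64(-0.0187),np.float64(-0.0),0,0,np.float64(-3.75),1],[np.float64(0.0419),np.float64(-0.016),np.float64(-0.0),0,0,np.float64(-3.75),1],[np.float64(0.0429),np.float64(-0.0132),np.float64(-0.0),0,0,np.float64(-3.75),1],[np.float64(0.0437),np.float64(-0.0
[... 658 characters left out ...]
4(0.0095),np.float64(0.0064),0,0,np.float64(-3.37),1],[np.float64(0.0396),np.float64(0.0118),np.float64(0.0065),0,0,np.float64(-3.37),1],[np.float64(0.0),np.float64(-0.0),np.float64(0.0204),0,0,np.float64(0.0),1],[np.float64(0.0),np.float64(-0.0),np.float64(0.0204),0,0,np.float64(0.0),1],[np.float64(0.0),np.float64(-0.0),np.float64(0.0205),0,0,np.float64(0.0),1],[np.float64(0.0),np.float64(-0.0),np.float64(0.0204),0,0,np.float64(0.0),1],[np.float64(0.0),np.float64(-0.0),np.float64(0.0204),0,0,np.float64(0.0),1],[np.float64(0.0),np.float64(-0.0),np.float64(0.0204),0,0,np.float64(0.0),1],[np.float64(0.0),np.float64(-0.0),np.float64(0.0205),0,0,np.float64(0.0),1]]
end [0.537  0.3335 0.057 ] 8.6
```

drive_tool --pt "0.037 -0.028 0 0 0 -3.5 1" --pt "0.039 -0.025 0 0 0 -3.5 1" --pt "0.04 -0.023 0 0 0 -3.5 1" --pt "0.0415 -0.0205 0 0 0 -3.5 1" --pt "0.0425 -0.018 0 0 0 -3.5 1" --pt "0.0435 -0.015 0 0 0 -3.5 1" --pt "0.0445 -0.0125 0 0 0 -3.5 1" --pt "0.045 -0.01 0 0 0 -3.5 1" --pt "0.038 -0.024 0 0 0 -3.8 1" --pt "0.0395 -0.021 0 0 0 -3.8 1" --newtons 40

```text
t: 1.3
tcp_pos: [0.4215, -0.2117, 0.2454]
tool_rot: [0.896, 0.443, 0.0, 0.0]
force: [1.7, 0.3, -0.4]
finger_gap: 0.999
gripper_force: 0.0
```

drive_tool --pt "0.041 -0.019 0 0 0 -3.8 1" --pt "0.042 -0.016 0 0 0 -3.8 1" --pt "0.043 -0.013 0 0 0 -3.8 1" --pt "0.0435 -0.0105 0 0 0 -3.8 1" --pt "0.044 -0.0075 0 0 0 -3.8 1" --pt "0.0445 -0.0045 0 0 0 -3.8 1" --pt "0.041 -0.0025 0.0065 0 0 -3.4 1" --pt "0.041 0 0.0065 0 0 -3.4 1" --pt "0.041 0.0025 0.0065 0 0 -3.4 1" --pt "0.041 0.0045 0.0065 0 0 -3.4 1"

```text
t: 2.3
tcp_pos: [0.5126, 0.2122, 0.2192]
tool_rot: [0.713, 0.701, 0.0, 0.0]
force: [1.1, 0.5, -0.5]
finger_gap: 1.0
gripper_force: 0.0
```

```bash
sed -i 's/r=\[round(d\[:2\]@x,4),round(d\[:2\]@y,4),round(-d\[2\],4),0,0,w,g\]/r=[float(round(k,4)) for k in (d[:2]@x,d[:2]@y,-d[2],0,0,w,g)]/' plan.py; python3 -c "
from plan import *
st()
plan([([.537,.3335,.20],8.6,4,1),([.537,.3335,.057],8.6,5,1)])"
```

```text
t 2.3 tcp [0.5126 0.2122 0.2192] phi -1.01 F [ 1.1   0.55 -0.5 ] M [-0.01  -0.042  0.016] gap 1.0 gf 0.0 q [ 0.19  0.47  1.64 -0.    1.04  0.21]
[[0.0304,0.0056,0.0048,0.0,0.0,-2.4,1.0],[0.0302,0.0068,0.0048,0.0,0.0,-2.41,1.0],[0.0299,0.0081,0.0048,0.0,0.0,-2.4,1.0],[0.0295,0.0093,0.0048,0.0,0.0,-2.4,1.0],[-0.0,0.0,0.0286,0.0,0.0,-0.0,1.0],[-0.0,0.0,0.0286,0.0,0.0,-0.0,1.0],[-0.0,0.0,0.0286,0.0,0.0,-0.0,1.0],[-0.0,0.0,0.0286,0.0,0.0,-0.0,1.0],[-0.0,0.0,0.0286,0.0,0.0,-0.0,1.0]]
end [0.537  0.3335 0.057 ] 8.6
```

drive_tool --pt "0.0305 0.0055 0.005 0 0 -2.4 1" --pt "0.03 0.007 0.005 0 0 -2.4 1" --pt "0.03 0.008 0.005 0 0 -2.4 1" --pt "0.0295 0.0095 0.005 0 0 -2.4 1" --pt "0 0 0.025 0 0 0 1" --pt "0 0 0.025 0 0 0 1" --pt "0 0 0 0 0 0 1"

```text
t: 3.0
tcp_pos: [0.5346, 0.331, 0.1457]
tool_rot: [0.653, 0.757, -0.004, -0.002]
force: [-1.3, -0.2, -0.8]
finger_gap: 0.999
gripper_force: 0.0
```

```bash
python3 -c "
from plan import *
st()
snap('side','pics/a.png')
plan([([.537,.3335,.057],8.6,5,1)])"; python3 -c "
import cv2;i=cv2.imread('pics/a.png')[200:380,170:370];cv2.imwrite('pics/a2.png',cv2.resize(i,None,fx=3,fy=3))"
```

```text
t 3.0 tcp [0.5346 0.331  0.1457] phi 8.47 F [-1.35 -0.23 -0.77] M [0.041 0.028 0.019] gap 0.999 gf 0.0 q [ 0.38  0.66  1.5  -0.    0.99  0.23]
[[0.0004,0.0003,0.0181,0.0,0.0,-0.03,1.0],[0.0004,0.0002,0.0182,0.0,0.0,-0.03,1.0],[0.0004,0.0003,0.0181,0.0,0.0,-0.03,1.0],[0.0004,0.0003,0.0182,0.0,0.0,-0.04,1.0],[0.0004,0.0002,0.0181,0.0,0.0,-0.03,1.0]]
end [0.537  0.3335 0.057 ] 8.6
```

View pics/a2.png

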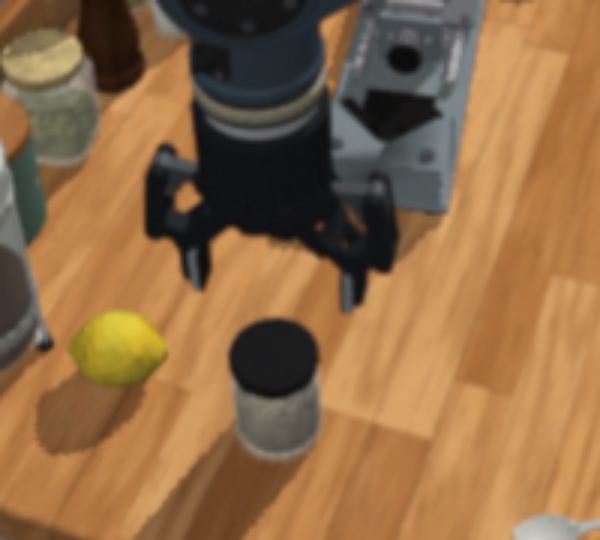

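The gripper stands over the jar, with its fingers straddling the lid, and the lemon clear on the far side.

drive_tool --pt "0.001 0.001 0.022 0 0 0 1" --pt "0.001 0.001 0.022 0 0 0 1" --pt "0 0 0.022 0 0 0 1" --pt "0 0 0.022 0 0 0 1" --pt "0 0 0 0 0 0 1" --pt "0 0 0 0 0 0 1"

```text
t: 3.65
tcp_pos: [0.5399, 0.3341, 0.0625]
tool_rot: [0.653, 0.757, 0.001, 0.0]
force: [0.1, 0.1, 0.0]
finger_gap: 1.002
gripper_force: 0.0
```

```bash
python3 -c "
from plan import *
st()"
```

```text
t 3.65 tcp [0.5399 0.3341 0.0625] phi 8.41 F [0.09 0.1  0.03] M [0.004 0.026 0.016] gap 1.002 gf 0.0 q [0.38 0.78 1.53 0.   0.83 0.23]
```

drive_tool --pt "0 -0.0025 0.0055 0 0 0 1" --pt "0 0 0 0 0 0 -1" --pt "0 0 0 0 0 0 -1" --pt "0 0 0 0 0 0 -1" --pt "0 0 0 0 0 0 -1" --pt "0 0 0 0 0 0 -1" --pt "0 0 0 0 0 0 -1" --newtons 40

```text
t: 4.35
tcp_pos: [0.5371, 0.3339, 0.0572]
tool_rot: [0.653, 0.757, 0.001, 0.0]
force: [-0.6, 0.5, 6.1]
finger_gap: 0.672
gripper_force: 42.3
```

```bash
python3 -c "
from plan import *
st()
# lift, carry over the mouth (seat y-? ) and lower
plan([([.5375,.3335,.19],8.6,4,-1),([.555,.035,.19],8.6,8,-1)])"
```

```text
t 4.35 tcp [0.5371 0.3339 0.0572] phi 8.44 F [-0.55  0.5   6.15] M [-0.043  0.304 -0.011] gap 0.672 gf 42.3 q [0.38 0.78 1.54 0.   0.82 0.23]
[[-0.0001,0.0001,-0.0332,0.0,0.0,-0.04,-1.0],[-0.0001,0.0,-0.0332,0.0,0.0,-0.04,-1.0],[-0.0002,0.0001,-0.0332,0.0,0.0,-0.04,-1.0],[-0.0001,0.0001,-0.0332,0.0,0.0,-0.04,-1.0],[-0.0372,-0.0034,-0.0,0.0,0.0,-0.0,-1.0],[-0.0372,-0.0034,-0.0,0.0,0.0,-0.0,-1.0],[-0.0372,-0.0034,-0.0,0.0,0.0,-0.0,-1.0],[-0.0373,-0.0035,-0.0,0.0,0.0,-0.0,-1.0],[-0.0372,-0.0034,-0.0,0.0,0.0,-0.0,-1.0],[-0.0372,-0.0034,-0.0,0.0,0.0,-0.0,-1.0]]
[[-0.0372,-0.0034,-0.0,0.0,0.0,-0.0,-1.0],[-0.0372,-0.0034,-0.0,0.0,0.0,-0.0,-1.0]]
end [0.555 0.035 0.19 ] 8.6
```

drive_tool --pt "0 0 -0.033 0 0 0 -1" --pt "0 0 -0.033 0 0 0 -1" --pt "0 0 -0.033 0 0 0 -1" --pt "0 0 -0.034 0 0 0 -1" --pt "-0.037 -0.0035 0 0 0 0 -1" --pt "-0.037 -0.0035 0 0 0 0 -1" --pt "-0.037 -0.0035 0 0 0 0 -1" --pt "-0.037 -0.0035 0 0 0 0 -1" --pt "-0.037 -0.0035 0 0 0 0 -1" --pt "-0.037 -0.0035 0 0 0 0 -1"

```text
t: 5.35
tcp_pos: [0.5477, 0.1095, 0.1884]
tool_rot: [0.653, 0.757, -0.0, -0.0]
force: [0.5, -0.2, -1.9]
finger_gap: 0.672
gripper_force: 44.9
```

drive_tool --pt "-0.037 -0.0035 0 0 0 0 -1" --pt "-0.037 -0.0035 0 0 0 0 -1" --pt "0 0 0.02 0 0 0 -1" --pt "0 0 0.02 0 0 0 -1" --pt "0 0 0.02 0 0 0 -1" --pt "0 0 0 0 0 0 -1" --pt "0 0 0 0 0 0 -1"

```text
t: 6.05
tcp_pos: [0.5519, 0.0368, 0.1285]
tool_rot: [0.653, 0.757, -0.0, -0.001]
force: [-0.4, -0.4, -1.3]
finger_gap: 0.67
gripper_force: 44.9
```

```bash
python3 - <<'E'
from plan import *
st()
plan([([.5544,.0356,.074],8.6,5,-1)])
s=snap('side'); x0,y0=230,110
cv2.imwrite('pics/b.png',cv2.resize(s["image"][y0:y0+180,x0:x0+200,::-1],None,fx=3,fy=3,interpolation=cv2.INTER_CUBIC))
C=cloud(s); im=s["image"].astype(int); p,_=cur()
d=(im.max(2)<60)&(abs(C[...,2]-(p[2]+.028))<.006)&(np.hypot(C[...,0]-p[0],C[...,1]-p[1])<.04)
print(d.sum(),C[d].mean(0) if d.any() else 0)
E
```

```text
t 6.05 tcp [0.5519 0.0368 0.1285] phi 8.44 F [-0.39 -0.45 -1.27] M [ 0.055 -0.039  0.073] gap 0.67 gf 44.9 q [-0.14  0.6   1.72  0.    0.83 -0.28]
[[-0.0003,0.0005,0.0109,0.0,0.0,-0.03,-1.0],[-0.0003,0.0004,0.0109,0.0,0.0,-0.03,-1.0],[-0.0003,0.0005,0.0109,0.0,0.0,-0.04,-1.0],[-0.0003,0.0005,0.0109,0.0,0.0,-0.03,-1.0],[-0.0004,0.0004,0.0109,0.0,0.0,-0.03,-1.0]]
end [0.5544 0.0355 0.074 ] 8.6
348 [0.5516487  0.04000086 0.15582155]
```

View pics/b.png

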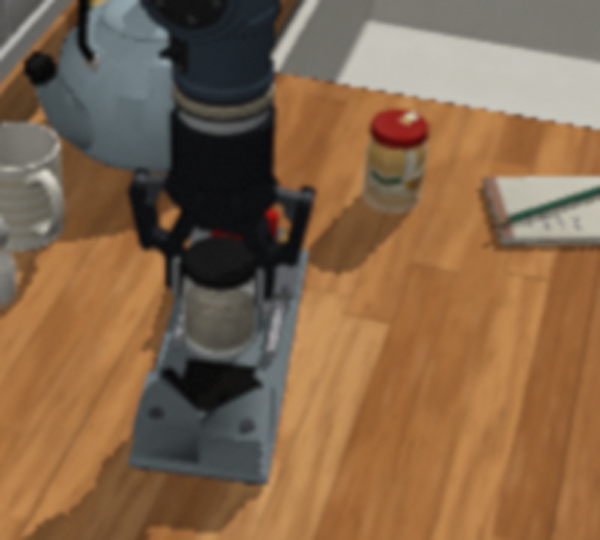

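The jar hangs upright in the gripper over the bed between the foot and the V-block.

drive_tool --pt "-0.001 0.001 0.014 0 0 0 -1" --pt "0 0.001 0.014 0 0 0 -1" --pt "0 0 0.014 0 0 0 -1" --pt "0 0 0.012 0 0 0 -1" --pt "0 0 0 0 0 0 -1" --pt "0 0 0.002 0 0 0 -1" --pt "0 0 0.002 0 0 0 -1" --pt "0 0 0 0 0 0 -1"

```text
t: 6.9
tcp_pos: [0.5546, 0.036, 0.071]
tool_rot: [0.653, 0.757, 0.0, 0.0]
force: [-0.6, 0.1, -3.5]
finger_gap: 0.675
gripper_force: 44.9
```

```bash
python3 -c "
from plan import *
st()"
```

```text
t 6.9 tcp [0.5546 0.036  0.071 ] phi 8.44 F [-0.59  0.08 -3.46] M [ 0.008  0.004 -0.042] gap 0.675 gf 44.9 q [-0.14  0.7   1.74 -0.    0.71 -0.28]
```

drive_tool --pt "0 0 0.001 0 0 0 -1" --pt "0 0 0 0 0 0 -1" --pt "0 0 0.001 0 0 0 -1" --pt "0 0 0 0 0 0 -1"

```text
t: 7.3
tcp_pos: [0.5546, 0.036, 0.0692]
tool_rot: [0.653, 0.757, 0.0, 0.0]
force: [0.1, 1.0, -0.0]
finger_gap: 0.673
gripper_force: 45.1
```

```bash
python3 -c "
from plan import *
st()"
```

```text
t 7.3 tcp [0.5546 0.036  0.0692] phi 8.43 F [ 0.09  0.98 -0.04] M [0.022 0.114 0.027] gap 0.673 gf 45.1 q [-0.14  0.7   1.74  0.    0.7  -0.28]
```

drive_tool --pt "0.002 0 0.0005 0 0 0 -1" --pt "0.002 0 0 0 0 0 -1" --pt "0.001 0 0 0 0 0 -1" --pt "0 0 0 0 0 0 -1"

```text
t: 7.7
tcp_pos: [0.5544, 0.04, 0.0694]
tool_rot: [0.653, 0.758, -0.0, 0.001]
force: [-1.4, -4.3, 6.9]
finger_gap: 0.671
gripper_force: 45.6
```

drive_tool --pt "0.001 0 0 0 0 0 -1" --pt "0 0 0 0 0 0 -1"

```text
t: 7.9
tcp_pos: [0.5543, 0.0416, 0.0692]
tool_rot: [0.653, 0.757, 0.001, 0.001]
force: [-0.4, -1.5, 6.1]
finger_gap: 0.673
gripper_force: 45.7
```

drive_tool --pt "0.001 0 0 0 0 0 -1" --pt "0 0 0 0 0 0 -1"

```text
t: 8.1
tcp_pos: [0.5542, 0.0423, 0.0693]
tool_rot: [0.653, 0.758, 0.0, 0.001]
force: [-0.8, -4.1, 7.1]
finger_gap: 0.676
gripper_force: 45.7
```

drive_tool --pt "0.001 0 0 0 0 0 -1" --pt "0 0 0 0 0 0 -1"

```text
t: 8.3
tcp_pos: [0.5542, 0.0426, 0.0694]
tool_rot: [0.653, 0.758, -0.0, 0.002]
force: [-1.4, -6.4, 7.4]
finger_gap: 0.677
gripper_force: 45.8
```

drive_tool --pt "0.001 0 0 0 0 0 -1" --pt "0 0 0 0 0 0 -1"

```text
t: 8.5
tcp_pos: [0.5541, 0.0429, 0.0694]
tool_rot: [0.653, 0.758, -0.0, 0.002]
force: [-1.4, -8.9, 6.2]
finger_gap: 0.669
gripper_force: 45.8
```

```bash
python3 -c "
from plan import *
st()"
```

```text
t 8.5 tcp [0.5541 0.0429 0.0694] phi 8.52 F [-1.36 -8.9   6.2 ] M [-1.526  0.266 -0.046] gap 0.669 gf 45.8 q [-0.12  0.7   1.74 -0.    0.7  -0.27]
```

drive_tool --pt "0.001 0 0 0 0 0 -1" --pt "0 0 0 0 0 0 -1" --pt "-0.0015 0 0 0 0 0 -1" --pt "0 0 0 0 0 0 1" --pt "0 0 0 0 0 0 1" --pt "0 0 0 0 0 0 1" --pt "0 0 0 0 0 0 1" --pt "0 0 -0.02 0 0 0 1" --pt "0 0 -0.04 0 0 0 1" --pt "0 0 -0.04 0 0 0 1"

```text
t: 9.5
tcp_pos: [0.5523, 0.0448, 0.1684]
tool_rot: [0.653, 0.757, -0.001, -0.001]
force: [0.7, -0.3, 0.4]
finger_gap: 0.996
gripper_force: 0.0
```

```bash
python3 - <<'E'
from plan import *
st()
# knob
a=np.radians(8.6); k=np.array([.5778,-.1213])
plan([([k[0],k[1],.165],98.6,12,0.0)])
E
```

```text
t 9.5 tcp [0.5523 0.0448 0.1684] phi 8.45 F [ 0.67 -0.32  0.41] M [-0.026 -0.035 -0.005] gap 0.996 gf 0.0 q [-0.12  0.54  1.68  0.    0.92 -0.27]
[[-0.014,0.0001,0.0003,0.0,0.0,-7.51,0.0],[-0.0139,-0.0018,0.0003,0.0,0.0,-7.52,0.0],[-0.0135,-0.0036,0.0003,0.0,0.0,-7.51,0.0],[-0.013,-0.0053,0.0002,0.0,0.0,-7.51,0.0],[-0.0122,-0.0069,0.0003,0.0,0.0,-7.51,0.0],[-0.0111,-0.0085,0.0003,0.0,0.0,-7.52,0.0],[-0.01,-0.0099,0.0003,0.0,0.0,-7.51,0.0],[-0.0085,-0.011,0.0003,0.0,0.0,-7.51,0.0],[-0.0071,-0.0122,0.0003,0.0,0.0,-7.51,0.0],[-0.0054,-0.0129,0.0002,0.0,0.0,-7.52,0.0]]
[[-0.0036,-0.0135,0.0003,0.0,0.0,-7.51,0.0],[-0.0019,-0.0139,0.0003,0.0,0.0,-7.51,0.0]]
end [ 0.5778 -0.1213  0.165 ] 98.6
```

drive_tool --pt "-0.014 0 0 0 0 -7.5 0" --pt "-0.014 -0.002 0 0 0 -7.5 0" --pt "-0.0135 -0.0035 0 0 0 -7.5 0" --pt "-0.013 -0.0055 0 0 0 -7.5 0" --pt "-0.012 -0.007 0 0 0 -7.5 0" --pt "-0.011 -0.0085 0 0 0 -7.5 0" --pt "-0.01 -0.01 0 0 0 -7.5 0" --pt "-0.0085 -0.011 0 0 0 -7.5 0" --pt "-0.007 -0.012 0 0 0 -7.5 0" --pt "-0.0055 -0.013 0 0 0 -7.5 0"

```text
t: 10.5
tcp_pos: [0.5735, -0.0942, 0.168]
tool_rot: [0.054, 0.999, 0.0, -0.0]
force: [-0.6, -0.2, 0.2]
finger_gap: 0.5
gripper_force: 0.0
```

drive_tool --pt "-0.0035 -0.0135 0 0 0 -7.5 0" --pt "-0.002 -0.014 0 0 0 -7.5 0" --pt "0 0 0 0 0 0 0" --pt "0 0 0 0 0 0 0"

```text
t: 10.9
tcp_pos: [0.5775, -0.1214, 0.168]
tool_rot: [-0.072, 0.997, 0.0, -0.0]
force: [0.1, 0.2, -0.2]
finger_gap: 0.497
gripper_force: 0.0
```

```bash
python3 - <<'E'
from plan import *
st()
plan([([.5778,-.1213,.067],98.6,5,0.0)])
s=snap('side'); x0,y0=230,110
cv2.imwrite('pics/c.png',cv2.resize(s["image"][y0:y0+180,x0:x0+200,::-1],None,fx=3,fy=3,interpolation=cv2.INTER_CUBIC))
for n in("side","top"):
    s=snap(n)
    C=cloud(s); im=s["image"].astype(int)
    d=(im.max(2)<70)&(abs(C[...,2]-.097)<.006)&(np.hypot(C[...,0]-.5535,C[...,1]-.0415)<.05)
    P=C[d]
    if d.any(): print(n,d.sum(),P.mean(0),P.min(0),P.max(0))
E
```

```text
t 10.9 tcp [ 0.5775 -0.1214  0.168 ] phi 98.25 F [ 0.07  0.16 -0.17] M [-0.016 -0.021  0.045] gap 0.497 gf 0.0 q [-0.4   0.58  1.59  0.    0.97 -2.11]
[[-0.0001,0.0,0.0202,0.0,0.0,-0.07,0.0],[-0.0,0.0,0.0202,0.0,0.0,-0.07,0.0],[-0.0001,0.0001,0.0202,0.0,0.0,-0.07,0.0],[-0.0001,-0.0,0.0202,0.0,0.0,-0.07,0.0],[-0.0001,-0.0,0.0202,0.0,0.0,-0.07,0.0]]
end [ 0.5778 -0.1213  0.067 ] 98.6
side 334 [0.55286687 0.04362603 0.09643902] [0.52539252 0.01267878 0.09100036] [0.58188315 0.06907697 0.09989867]
top 244 [0.55301939 0.04002797 0.09661548] [0.52478529 0.01169206 0.09112825] [0.58118554 0.0667123  0.10297634]
```

View pics/c.png

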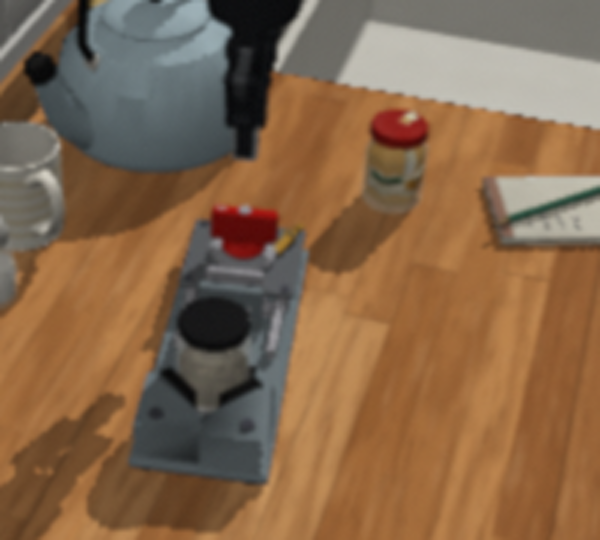

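The jar stands upright in the V at about (.553, .042), with its lid top at 0.097, so it is seated. The gripper hangs over the red knob at (245,230) in the crop.

drive_tool --pt "0 0 0.025 0 0 -0.4 0" --pt "0 0 0.025 0 0 0 0" --pt "0 0 0.025 0 0 0 0" --pt "0 0 0.024 0 0 0 0" --pt "0 0 0 0 0 0 0" --pt "0 0 0 0 0 0 0"

```text
t: 11.65
tcp_pos: [0.5777, -0.1213, 0.0694]
tool_rot: [-0.077, 0.997, 0.0, -0.0]
force: [0.9, -0.1, 0.3]
finger_gap: 0.499
gripper_force: 0.0
```

drive_tool --pt "0 0 0 0 0 0 -1" --pt "0 0 0 0 0 0 -1" --pt "0 0 0 0 0 0 -1" --pt "0 0 0 0 0 0 -1" --pt "0 0 0 0 0 0 -1" --pt "0 0 0 0 0 0 -1" --newtons 50

```text
t: 12.25
tcp_pos: [0.5787, -0.1219, 0.0709]
tool_rot: [-0.077, 0.997, -0.0, 0.001]
force: [0.5, 3.0, 7.1]
finger_gap: 0.151
gripper_force: 50.6
```

```bash
python3 -c "
from plan import *
st()"
```

```text
t 12.25 tcp [ 0.5787 -0.1219  0.0709] phi 98.82 F [0.5  3.02 7.07] M [ 0.305  0.05  -0.01 ] gap 0.151 gf 50.6 q [-0.4   0.72  1.65  0.    0.77 -2.12]
```

```bash
cat > tq.py <<'E'
from plan import *
M=[];F=[];PH=[]
for i in range(6):
    manip.snapshot("top"); s=manip.sense(); M.append(s["ft_torque"]); F.append(s["force"]); PH.append(cur()[1])
M=np.array(M);print("t",round(s["t"],2),"phi",np.mean(PH).round(2),"clicks",((98.7-np.mean(PH))/18).round(3),"Mz",M[:,2].mean().round(4),"sd",M[:,2].std().round(4),"Mxy",M[:,:2].mean(0).round(3),"F",np.mean(F,0).round(2),"tcp",s["tcp_pos"].round(4),"gap",round(s["finger_gap"],3),"q6",s["q"][5].round(2))
E
python3 tq.py
```

```text
t 12.55 phi 98.82 clicks -0.006 Mz -0.005 sd 0.0219 Mxy [0.325 0.028] F [-0.4   1.67  6.71] tcp [ 0.5787 -0.1219  0.0709] gap 0.149 q6 -2.12
```

drive_tool --pt "0 0 0 0 0 4 -1" --pt "0 0 0 0 0 4 -1" --pt "0 0 0 0 0 4 -1" --pt "0 0 0 0 0 4 -1" --pt "0 0 0 0 0 4 -1" --pt "0 0 0 0 0 4 -1" --pt "0 0 0 0 0 0 -1"

```text
t: 13.25
tcp_pos: [0.5787, -0.1216, 0.0709]
tool_rot: [0.133, 0.991, 0.0, 0.001]
force: [0.8, 3.2, 7.3]
finger_gap: 0.148
gripper_force: 50.7
```

```bash
python3 tq.py
```

```text
t 13.55 phi 74.81 clicks 1.327 Mz -0.0228 sd 0.029 Mxy [0.415 0.021] F [0.07 3.33 6.58] tcp [ 0.5787 -0.1216  0.0709] gap 0.148 q6 -1.7
```

drive_tool --pt "0 0 0 0 0 4 -1" --pt "0 0 0 0 0 4 -1" --pt "0 0 0 0 0 4 -1" --pt "0 0 0 0 0 0 -1"

```text
t: 13.95
tcp_pos: [0.5787, -0.1214, 0.0709]
tool_rot: [0.236, 0.972, 0.0, 0.001]
force: [-0.6, 3.2, 7.1]
finger_gap: 0.15
gripper_force: 50.7
```

```bash
python3 tq.py
```

```text
t 14.25 phi 62.8 clicks 1.994 Mz -0.0499 sd 0.0267 Mxy [0.444 0.016] F [0.38 3.74 6.54] tcp [ 0.5788 -0.1214  0.0709] gap 0.152 q6 -1.49
```

```bash
sed -i 's/range(6)/range(8)/' tq.py
```

drive_tool --pt "0 0 0 0 0 5 -1" --pt "0 0 0 0 0 4 -1" --pt "0 0 0 0 0 0 -1"

```text
t: 14.55
tcp_pos: [0.5788, -0.1213, 0.0709]
tool_rot: [0.311, 0.95, 0.001, 0.001]
force: [0.8, 4.0, 6.4]
finger_gap: 0.147
gripper_force: 50.7
```

```bash
python3 tq.py
```

```text
t 14.95 phi 53.81 clicks 2.494 Mz -0.026 sd 0.0384 Mxy [0.506 0.006] F [0.69 3.86 6.44] tcp [ 0.5788 -0.1213  0.0709] gap 0.15 q6 -1.34
```

drive_tool --pt "0 0 0 0 0 5 -1" --pt "0 0 0 0 0 4 -1" --pt "0 0 0 0 0 0 -1"

```text
t: 15.25
tcp_pos: [0.5789, -0.1212, 0.0709]
tool_rot: [0.385, 0.923, 0.001, 0.001]
force: [0.2, 3.7, 5.9]
finger_gap: 0.156
gripper_force: 50.7
```

```bash
python3 tq.py
```

```text
t 15.65 phi 44.8 clicks 2.994 Mz -0.0347 sd 0.0226 Mxy [ 0.553 -0.015] F [1.18 4.49 6.53] tcp [ 0.5789 -0.1212  0.0709] gap 0.151 q6 -1.18
```

drive_tool --pt "0 0 0 0 0 5 -1" --pt "0 0 0 0 0 4 -1" --pt "0 0 0 0 0 0 -1"

```text
t: 15.95
tcp_pos: [0.579, -0.1211, 0.0709]
tool_rot: [0.456, 0.89, 0.001, 0.001]
force: [1.2, 4.4, 7.0]
finger_gap: 0.15
gripper_force: 50.7
```

```bash
python3 tq.py
```

```text
t 16.35 phi 35.81 clicks 3.494 Mz 0.0159 sd 0.0306 Mxy [ 0.578 -0.023] F [1.29 4.82 6.3 ] tcp [ 0.579  -0.1211  0.0709] gap 0.144 q6 -1.02
```

drive_tool --pt "0 0 0 0 0 3 -1" --pt "0 0 0 0 0 2 -1" --pt "0 0 0 0 0 0 -1"

```text
t: 16.65
tcp_pos: [0.579, -0.1211, 0.0709]
tool_rot: [0.494, 0.869, 0.001, 0.001]
force: [2.1, 4.9, 6.4]
finger_gap: 0.145
gripper_force: 50.7
```

```bash
python3 tq.py
```

```text
t 17.05 phi 30.83 clicks 3.771 Mz 0.0765 sd 0.0199 Mxy [ 0.596 -0.035] F [1.54 4.91 6.44] tcp [ 0.579  -0.1211  0.0709] gap 0.151 q6 -0.94
```

drive_tool --pt "0 0 0 0 0 3 -1" --pt "0 0 0 0 0 3 -1" --pt "0 0 0 0 0 0 -1"

```text
t: 17.35
tcp_pos: [0.5791, -0.121, 0.0709]
tool_rot: [0.539, 0.842, 0.001, 0.001]
force: [1.8, 4.5, 5.7]
finger_gap: 0.146
gripper_force: 50.7
```

```bash
python3 tq.py
```

```text
t 17.75 phi 24.83 clicks 4.104 Mz 0.0864 sd 0.036 Mxy [ 0.651 -0.058] F [1.73 4.66 6.34] tcp [ 0.5791 -0.121   0.0709] gap 0.154 q6 -0.83
```

drive_tool --pt "0 0 0 0 0 3 -1" --pt "0 0 0 0 0 2 -1" --pt "0 0 0 0 0 0 -1"

```text
t: 18.05
tcp_pos: [0.5791, -0.121, 0.0709]
tool_rot: [0.575, 0.818, 0.001, 0.001]
force: [0.8, 6.0, 6.9]
finger_gap: 0.148
gripper_force: 50.7
```

```bash
python3 tq.py
```

```text
t 18.45 phi 19.85 clicks 4.38 Mz 0.172 sd 0.0215 Mxy [ 0.673 -0.082] F [1.56 5.61 5.87] tcp [ 0.5791 -0.121   0.0709] gap 0.149 q6 -0.74
```

Contact appears close to click 3, so the friction direction matters. I'll separate load from friction by measuring on a slow forward and then a slow backward approach within this tooth.

```bash
sed -i 's/range(8)/range(14)/' tq.py
```

drive_tool --pt "0 0 0 0 0 0.6 -1" --pt "0 0 0 0 0 0.6 -1" --pt "0 0 0 0 0 0.6 -1" --pt "0 0 0 0 0 0.6 -1" --pt "0 0 0 0 0 0.6 -1" --pt "0 0 0 0 0 0.6 -1" --pt "0 0 0 0 0 0.6 -1" --pt "0 0 0 0 0 0.4 -1" --pt "0 0 0 0 0 0.2 -1" --pt "0 0 0 0 0 0.2 -1"

```text
t: 19.45
tcp_pos: [0.5792, -0.121, 0.0709]
tool_rot: [0.61, 0.793, 0.001, 0.001]
force: [2.2, 5.5, 5.2]
finger_gap: 0.144
gripper_force: 50.7
```

```bash
python3 tq.py
```

```text
t 20.15 phi 14.87 clicks 4.657 Mz 0.2229 sd 0.0312 Mxy [ 0.699 -0.085] F [2.05 5.11 6.24] tcp [ 0.5792 -0.121   0.0709] gap 0.15 q6 -0.66
```

drive_tool --pt "0 0 0 0 0 -0.3 -1" --pt "0 0 0 0 0 -0.6 -1" --pt "0 0 0 0 0 -0.6 -1" --pt "0 0 0 0 0 -0.6 -1" --pt "0 0 0 0 0 -0.3 -1" --pt "0 0 0 0 0 -0.2 -1" --pt "0 0 0 0 0 -0.2 -1"

```text
t: 20.85
tcp_pos: [0.5792, -0.121, 0.0709]
tool_rot: [0.59, 0.807, 0.001, 0.001]
force: [1.8, 5.5, 6.6]
finger_gap: 0.148
gripper_force: 50.7
```

```bash
python3 tq.py
```

```text
t 21.55 phi 17.66 clicks 4.502 Mz 0.1708 sd 0.0189 Mxy [ 0.683 -0.083] F [1.81 4.87 6.22] tcp [ 0.5792 -0.121   0.0709] gap 0.15 q6 -0.71
```

```bash
sed -i 's/range(14)/range(1)/; s/M.append(s\["ft_torque"\])/M.append(s["ft_torque"]);print("tau6",s["tau"][5].round(4),"tau1",s["tau"][0].round(3))/' tq.py; python3 tq.py
```

```text
tau6 0.1709 tau1 -3.382
t 21.6 phi 17.66 clicks 4.502 Mz 0.1553 sd 0.0 Mxy [ 0.679 -0.086] F [2.5  4.17 6.04] tcp [ 0.5792 -0.121   0.0709] gap 0.152 q6 -0.71
```

drive_tool --pt "0 0 0 0 0 0.3 -1" --pt "0 0 0 0 0 0.6 -1" --pt "0 0 0 0 0 0.6 -1" --pt "0 0 0 0 0 0.6 -1" --pt "0 0 0 0 0 0.3 -1" --pt "0 0 0 0 0 0.2 -1" --pt "0 0 0 0 0 0.2 -1"

```text
t: 22.3
tcp_pos: [0.5792, -0.121, 0.0709]
tool_rot: [0.61, 0.793, 0.001, 0.001]
force: [1.5, 6.1, 6.1]
finger_gap: 0.146
gripper_force: 50.7
```

```bash
python3 tq.py; python3 tq.py
```

```text
tau6 0.242 tau1 -3.459
t 22.35 phi 14.86 clicks 4.658 Mz 0.2781 sd 0.0 Mxy [ 0.662 -0.082] F [2.17 4.76 6.23] tcp [ 0.5792 -0.121   0.0709] gap 0.15 q6 -0.66
tau6 0.2226 tau1 -3.416
t 22.4 phi 14.87 clicks 4.657 Mz 0.2103 sd 0.0 Mxy [ 0.678 -0.06 ] F [1.41 5.01 5.61] tcp [ 0.5792 -0.121   0.0709] gap 0.152 q6 -0.66
```

drive_tool --pt "0 0 0 0 0 -0.6 -1" --pt "0 0 0 0 0 -1 -1" --pt "0 0 0 0 0 -1 -1" --pt "0 0 0 0 0 -1 -1" --pt "0 0 0 0 0 -1 -1" --pt "0 0 0 0 0 -0.6 -1" --pt "0 0 0 0 0 -0.3 -1" --pt "0 0 0 0 0 -0.2 -1"

```text
t: 23.2
tcp_pos: [0.5791, -0.121, 0.0709]
tool_rot: [0.57, 0.822, 0.001, 0.001]
force: [2.9, 5.1, 7.0]
finger_gap: 0.153
gripper_force: 50.7
```

```bash
python3 tq.py; python3 tq.py
```

```text
tau6 0.1297 tau1 -3.291
t 23.25 phi 20.56 clicks 4.341 Mz 0.1391 sd 0.0 Mxy [ 0.73  -0.073] F [1.8  4.21 6.48] tcp [ 0.5791 -0.121   0.0709] gap 0.148 q6 -0.76
tau6 0.1498 tau1 -3.332
t 23.3 phi 20.55 clicks 4.342 Mz 0.1721 sd 0.0 Mxy [ 0.68  -0.113] F [1.24 5.84 6.32] tcp [ 0.5792 -0.121   0.0709] gap 0.15 q6 -0.76
```

```bash
cat > r.py <<'E'
from plan import *
s=manip.sense();p,f=cur();c=(98.82-f)/18;print("t",round(s["t"],2),"clicks",c.round(3),"tau6",s["tau"][5].round(4),"qd6",s["qd"][5].round(4),"c_est",(c-s["tau"][5]/.1272).round(3))
E
python3 r.py
```

```text
t 23.3 clicks 4.348 tau6 0.1498 qd6 0.0008 c_est 3.171
```

drive_tool --pt "0 0 0 0 0 0.5 -1" --pt "0 0 0 0 0 0.5 -1" --pt "0 0 0 0 0 0.5 -1" --pt "0 0 0 0 0 0.5 -1" --pt "0 0 0 0 0 0.5 -1" --pt "0 0 0 0 0 0.5 -1"

```text
t: 23.9
tcp_pos: [0.5792, -0.121, 0.0709]
tool_rot: [0.591, 0.807, 0.001, 0.001]
force: [2.0, 6.9, 5.7]
finger_gap: 0.152
gripper_force: 50.7
```

```bash
python3 r.py
```

```text
t 23.9 clicks 4.515 tau6 0.1809 qd6 0.086 c_est 3.092
```

drive_tool --pt "0 0 0 0 0 0.5 -1" --pt "0 0 0 0 0 0.5 -1" --pt "0 0 0 0 0 0.5 -1"

```text
t: 24.2
tcp_pos: [0.5792, -0.121, 0.0709]
tool_rot: [0.601, 0.799, 0.001, 0.001]
force: [2.8, 4.5, 6.1]
finger_gap: 0.148
gripper_force: 50.7
```

```bash
python3 r.py
```

```text
t 24.2 clicks 4.598 tau6 0.1897 qd6 0.086 c_est 3.107
```

drive_tool --pt "0 0 0 0 0 0.5 -1" --pt "0 0 0 0 0 0.5 -1"

```text
t: 24.4
tcp_pos: [0.5792, -0.121, 0.0709]
tool_rot: [0.608, 0.794, 0.001, 0.001]
force: [2.3, 5.6, 6.4]
finger_gap: 0.147
gripper_force: 50.7
```

```bash
python3 r.py
```

```text
t 24.4 clicks 4.653 tau6 0.1954 qd6 0.087 c_est 3.117
```

drive_tool --pt "0 0 0 0 0 -0.5 -1" --pt "0 0 0 0 0 -0.5 -1" --pt "0 0 0 0 0 -0.5 -1" --pt "0 0 0 0 0 -0.5 -1"

```text
t: 24.8
tcp_pos: [0.5792, -0.121, 0.0709]
tool_rot: [0.594, 0.804, 0.001, 0.001]
force: [1.6, 5.0, 7.0]
finger_gap: 0.15
gripper_force: 50.7
```

```bash
python3 r.py
```

```text
t 24.8 clicks 4.542 tau6 0.1928 qd6 -0.0891 c_est 3.027
```

drive_tool --pt "0 0 0 0 0 -0.5 -1" --pt "0 0 0 0 0 -0.5 -1" --pt "0 0 0 0 0 -0.5 -1"

```text
t: 25.1
tcp_pos: [0.5792, -0.121, 0.0709]
tool_rot: [0.584, 0.812, 0.001, 0.001]
force: [1.6, 4.9, 5.7]
finger_gap: 0.151
gripper_force: 50.7
```

```bash
python3 r.py
```

```text
t 25.1 clicks 4.459 tau6 0.1855 qd6 -0.087 c_est 3.0
```

drive_tool --pt "0 0 0 0 0 -0.5 -1" --pt "0 0 0 0 0 -0.5 -1"

```text
t: 25.3
tcp_pos: [0.5792, -0.121, 0.0709]
tool_rot: [0.577, 0.817, 0.001, 0.001]
force: [1.5, 5.0, 5.9]
finger_gap: 0.148
gripper_force: 50.7
```

```bash
python3 r.py
```

```text
t 25.3 clicks 4.403 tau6 0.1808 qd6 -0.0841 c_est 2.982
```

The estimates agree on contact just after click 3 (3.0–3.1), and there was no load at 2.99. That makes the second click after contact number 5. I'll turn to about 5.33, then ease back onto the tooth.

drive_tool --pt "0 0 0 0 0 3 -1" --pt "0 0 0 0 0 3 -1" --pt "0 0 0 0 0 3 -1" --pt "0 0 0 0 0 3 -1" --pt "0 0 0 0 0 2.6 -1" --pt "0 0 0 0 0 2 -1" --pt "0 0 0 0 0 0 -1" --pt "0 0 0 0 0 0 -1"

```text
t: 26.1
tcp_pos: [0.5794, -0.121, 0.0709]
tool_rot: [0.688, 0.725, 0.001, 0.001]
force: [1.2, 5.0, 5.9]
finger_gap: 0.15
gripper_force: 50.7
```

```bash
python3 r.py
```

```text
t 26.1 clicks 5.324 tau6 0.2751 qd6 -0.0015 c_est 3.162
```

drive_tool --pt "0 0 0 0 0 -1 -1" --pt "0 0 0 0 0 -1 -1" --pt "0 0 0 0 0 -1 -1" --pt "0 0 0 0 0 -1 -1" --pt "0 0 0 0 0 0 -1" --pt "0 0 0 0 0 0 -1"

```text
t: 26.7
tcp_pos: [0.5793, -0.121, 0.0709]
tool_rot: [0.663, 0.749, 0.001, 0.001]
force: [2.8, 5.5, 6.3]
finger_gap: 0.146
gripper_force: 50.7
```

```bash
python3 r.py
```

```text
t 26.7 clicks 5.102 tau6 0.2552 qd6 0.0007 c_est 3.096
```

drive_tool --pt "0 0 0 0 0 -1 -1" --pt "0 0 0 0 0 -1 -1" --pt "0 0 0 0 0 0 -1" --pt "0 0 0 0 0 0 -1"

```text
t: 27.1
tcp_pos: [0.5793, -0.121, 0.0709]
tool_rot: [0.65, 0.76, 0.001, 0.001]
force: [2.3, 6.0, 5.6]
finger_gap: 0.148
gripper_force: 50.7
```

```bash
python3 r.py
```

```text
t 27.1 clicks 4.992 tau6 0.239 qd6 -0.0002 c_est 3.112
```

drive_tool --pt "0 0 0 0 0 -0.8 -1" --pt "0 0 0 0 0 0 -1" --pt "0 0 0 0 0 0 -1"

```text
t: 27.4
tcp_pos: [0.5793, -0.121, 0.0709]
tool_rot: [0.644, 0.765, 0.001, 0.001]
force: [3.1, 5.9, 6.6]
finger_gap: 0.148
gripper_force: 50.7
```

```bash
python3 r.py
```

```text
t 27.4 clicks 4.948 tau6 0.188 qd6 0.0001 c_est 3.47
```

drive_tool --pt "0 0 0 0 0 0 0" --pt "0 0 0 0 0 0 0" --pt "0 0 0 0 0 0 0" --pt "0 0 0 0 0 0 0" --pt "0 0 -0.02 0 0 0 0" --pt "0 0 -0.04 0 0 0 0" --pt "0 0 -0.04 0 0 0 0" --pt "0 0 -0.03 0 0 0 0" --pt "-0.04 0 0 0 0 0 0" --pt "-0.04 0 0 0 0 0 0"

```text
t: 28.4
tcp_pos: [0.5919, -0.201, 0.2012]
tool_rot: [0.644, 0.765, 0.0, 0.001]
force: [1.3, 0.3, -0.5]
finger_gap: 0.495
gripper_force: 0.0
```

```bash
python3 - <<'E'
from plan import *
st()
s=snap('side'); x0,y0=230,110
cv2.imwrite('pics/d.png',cv2.resize(s["image"][y0:y0+180,x0:x0+200,::-1],None,fx=3,fy=3,interpolation=cv2.INTER_CUBIC))
C=cloud(s); im=s["image"].astype(int)
r=(im[...,0]>90)&(im[...,0]>2.2*im[...,1])&(im[...,0]>2.2*im[...,2])&(abs(C[...,2]-.082)<.006)&(abs(C[...,1]+.12)<.06)&(abs(C[...,0]-.577)<.05)
P=C[r]; print(r.sum(),cv2.minAreaRect((P[:,:2]*1000).astype(np.float32)))
d=(im.max(2)<70)&(abs(C[...,2]-.097)<.006)&(np.hypot(C[...,0]-.5535,C[...,1]-.0415)<.05)
print("lid",C[d].mean(0),C[d].min(0),C[d].max(0))
E
```

```text
t 28.4 tcp [ 0.5919 -0.201   0.2012] phi 9.87 F [ 1.27  0.34 -0.49] M [-0.002  0.02   0.033] gap 0.495 gf 0.0 q [-0.51  0.58  1.48 -0.    1.08 -0.68]
58 ((577.7789916992188, -117.92028045654297), (13.379229545593262, 54.80333709716797), 10.911837577819824)
lid [0.55293015 0.04405876 0.09643039] [0.52520151 0.01168351 0.09127025] [0.58164025 0.07017336 0.10035644]
```

View pics/d.png

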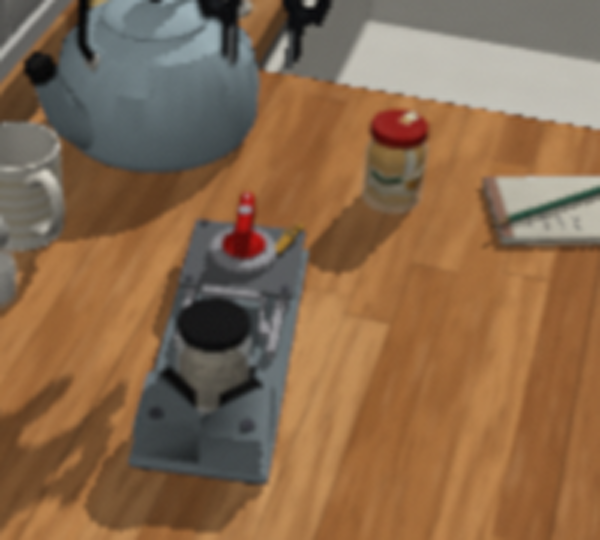

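The knob now stands at 90°, which is 5 clicks, and the pawl took the load there: torque fell off as I backed onto the tooth. The jar is upright in the V, and the hand is clear.

drive_tool --pt "0 0 0 0 0 0 0" --pt "0 0 0 0 0 0 0"

```text
t: 28.65
tcp_pos: [0.5905, -0.2005, 0.1987]
tool_rot: [0.645, 0.764, -0.0, -0.001]
force: [0.5, -0.1, -0.2]
finger_gap: 0.501
gripper_force: 0.0
```

```bash
python3 -c "
from station import manip
print(manip.sign_off())"
```

```text
the job is handed in; nothing more can be done
None
```

The jar is seated in the V-block and clamped, with the pawl caught at click 5 and the hand off the knob; I handed the job in at about 29 s. I took click 5 as the second after contact, which I felt at about click 3.1, but that estimate is close enough to click 3 that click 4 could have been the exact second one.

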